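# Punch the identity mark on a corrosion coupon

## Robot

A 6-joint arm with a two-finger parallel gripper is mounted at the origin on the work surface. World frame = base frame: x ahead of the robot, y to its left, z up, the work surface at z = 0. Lengths are in m, angles in rad, forces in N, time in s.
With the tool pointing down it reaches from about 0.275 to 0.825 m from the base axis. Payload 4.9 kg.
Tool frame: the origin (TCP) lies midway between the tips of the shut fingers; the grasp point (between the pads) lies 19 mm behind it; z points along the fingers, y is the line along which they close (so a half turn about z gives the same grasp; the last joint's range is limited). The gripper opens to 85 mm and grips with 20 to 120 N. Pads are 22 mm wide; open, the fingers measure 114 mm over their backs; the gripper's body (76 mm by 85 mm) begins 54 mm behind the grasp point. The pads swing forward as they close: fully open they stand 13 mm farther back than shut.
Start: joints at [1.197, 0.326, -0.193, 1.052, 0, 1.437], TCP at [0.131, 0.534, 0.231] pointing down, gripper open.
Joint ranges: [-2.65, 2.65], [-0.97, 1.79], [-1.3, 1.35], [-1.93, 2.1], [-1.47, 1.37], [-3.14, 3.14]. Speed limits (rad/s): [2.57, 2.57, 3.14, 3.14, 3.14, 3.14].

## Interface

Orientations are given as a unit quaternion [w, x, y, z].
In Python, from rig import r gives the robot as it stands. The module is installed in compiled form; this text tells all that it offers.
- The arm moves only by the tool send_rows, never from a script. Its argument "steps" is a list of rows, each an object with "fingers": the finger opening in m, from 0 to 0.0854; "translation": the shift along the tool's x, y, z in m, a list of three; "dr": the turn, a rotation vector about the tool's x, y, z in degrees, a list of three. In form: [{"fingers": fingers, "translation": [tx, ty, tz], "dr": [ax, ay, az]}, ...]. A call has 1 to 8 rows; each row is the pose to reach, as a shift and turn from the pose commanded when the call began, along the tool's axes at that moment; what a row does not reach only later rows make up. A row lasts 1/8 s, in which the tool goes at most 62.5 mm and 10.7 degrees, less where a joint would pass 70% of its speed; a pose out of reach is approached as far as the arm can. A call with a gripper value outside its range is refused whole. The fingers move at their own pace and stop on an object; "squeeze" is the grip in N (left out, the last holds). Time passes only in rows, so rows that repeat a pose let the fingers close. It gives the time, the measured TCP pose, the force, the opening and the grip force at its end, in the units of the state.
- r.sense(): the state, without advancing time (a new reading comes with each control period).
- r.get_image(name): name is "scene" or "top" or "wrist"; returns the picture (420x560x3 uint8, blue, green, red); there is no depth.
- r.get_calibration(name): a dict with "fx", "fy", "cx", "cy" (pixels), "dist" ([k1, k2, p1, p2, k3] as OpenCV has them; the pictures are not rectified), "origin" and "orientation" of the camera in the world. Camera axes: x right, y up, looking along -z (the intrinsics and any distortion apply to the point x, -y, -z); pixel columns grow to the right and rows downward; lengths in m; the calibration is good to about 2 mm. A picture is of the moment at which its call begins: read the wrist's pose just before it. get_calibration takes no time and is no camera call; for the wrist camera it gives the pose at the moment of the call.
- r.hand_in(): hands the job in; it is judged then, once.
The state is a dict: "time": time; "joint_pos": joint angles; "qvel": joint speeds; "tau": joint torques, N m; "position": TCP position; "eef_rot": TCP orientation; "contact_force": force on the tool from outside, world axes, zero at the start; "wrist_torque": the same for the moment, N m; "finger_gap": opening from 0.0 (shut) to 1.0 (fully open); "finger_force": force on a finger pad.
Only numpy, scipy, OpenCV 4.12 (cv2) and the standard library are available. Lean on these libraries where they do the work, as an engineer would, in place of code of your own. Each camera call takes 0.05 s, during which the arm holds its last target. There are 200 camera calls.

## Task

Give the larger of the two steel coupons its identity mark: take the automatic centre punch out of the wooden tool block, set its point on the cross scribed on that coupon and, holding the punch upright, press it straight down until its spring trips with a snap. Do not set the punch off anywhere else, then put it back in the free hole of the tool block, upright and fully home, and let go. Leave both coupons lying where they are on the bench block and the scriber, flask and jar undisturbed.

Things in the scene. Friction and masses are not known exactly. Their poses are not given: they have to be found in the camera images.
- punch: Automatic centre punch, steel, 140 mm long, 150 g, standing point down in a hole of the tool block. Origin: its point with the spindle out, 5 mm above the bench; z runs up the tool. Spindle 5 mm thick to z 22 mm, nose 8 mm to z 40, there a flat chamfered shoulder, then a straight barrel 18 mm in diameter to the flat cap at z 140 (narrow groove at z 114). No bulge, unlike the scriber.
- punch_spindle (a joint): Travel of the spindle into the punch, m: 0 fully out, 0.0092 its stop. The spring gives 2 to 4 N over the first 5 mm, then the force climbs to about 12 N at 7 mm; there it trips, the force collapses and the punch drops the last 2 mm with a snap. Over 0.0085 it has tripped. Lifting lets it out and cocks it again. An arm that gives a little must be sent 10 to 13 mm down from first touch.
- punch_tip (a point): The point of the punch, on the spindle: 3 mm thick and rounded.
- tool_block: Wooden block fixed to the bench, 60 x 150 x 70 mm (x, y, z), origin at the centre of its underside. Two upright holes at y -40 and +40 mm, each 21 mm wide from the top down to a step 45 mm above the bench, 11 mm wide below it. A tool's shoulder rests on the step: the punch stands in one hole, the scriber in the other.
- tool_block_hole0 (a point): Centre of the mouth of the hole at the block's y = -40 mm, at the level of the top face (70 mm above the bench).
- tool_block_hole1 (a point): Centre of the mouth of the hole at the block's y = +40 mm, at the level of the top face (70 mm above the bench).
- bench_block: Flat steel bench block fixed to the bench, 110 x 130 x 20 mm (x, y, z), origin at the centre of its underside. The two coupons lie on its top face, about 60 mm apart.
- coupon: The larger coupon, to be marked: a loose flat steel strip 76 x 25 x 3 mm (x, y, z), 44 g, with an 8 mm hanging hole 28 mm from the middle towards +x. Origin at the centre of its underside; its top is 23 mm above the bench.
- coupon_cross (a point): Centre of the cross scribed on the larger coupon's top face in dark lines 14 mm long, 12 mm from the coupon's middle towards the hanging hole (beside the hole, on the long centre line).
- coupon_small: The smaller coupon, to be left alone: a loose flat steel strip 50 x 16 x 3 mm, also with a hole and a cross. Origin at the centre of its underside.
- scriber: Hand scriber standing in the other hole of the tool block, to be left alone: 126 mm tall, its wooden handle swelling to 29 mm. Origin at its point, z up.
- flask: Stoppered glass volumetric flask on the bench, 178 mm tall, bulb 62 mm wide, neck 15 mm. Origin at the centre of its underside.
- jar: White reagent jar with a blue cap on the bench, 68 mm wide and 105 mm tall. Origin at the centre of its underside.
Not all that is in view belongs to the job. Of the things shaped like the tool_block, the wooden one is meant.

How it is judged:
On the way, in this order (a step that is already met when the one before it is completed fails the run):
1. the punch is lifted clear of the tool block (z of punch in the frame of tool_block above 0.065 m), for 0.1 s.
2. the punch, upright, trips with its point on the larger coupon, within 4 mm of the centre of the cross (value of joint punch_spindle above 0.0085 m and horizontal distance between punch_tip and coupon_cross below 0.004 m and contact force between punch and coupon above 1 N and angle between punch's own z axis and vertical below 0.14 rad), for 0.06 s.
At the end, for the whole second after the job is handed in: The punch stands at rest in a hole of the tool block, its shoulder within 3 mm of the step, upright within 5 degrees, its spindle out again, and let go; both coupons lie flat on the bench block within 10 mm of where they started (z of punch in the frame of tool_block below 0.008 m and x of punch in the frame of tool_block between -0.005 and 0.005 m and angle between punch's own z axis and vertical below 0.09 rad and linear speed of punch below 0.02 m/s and value of joint punch_spindle below 0.002 m and distance of each of coupon, coupon_small from where it was at the start of the episode below 0.01 m and angle between each of coupon, coupon_small's own z axis and vertical below 0.05 rad); the robot touches nothing.
It fails at once if the punch is set off away from the cross (more than 6 mm from its centre) (value of joint punch_spindle above 0.0085 m and horizontal distance between punch_tip and coupon_cross above 0.006 m).
It fails at once if the scriber is pulled out or pushed over (moved more than 20 mm or tilted more than 17 degrees) (distance of scriber from where it was at the start of the episode above 0.02 m or angle between scriber's own z axis and vertical above 0.3 rad).
It fails at once if the flask is moved more than 20 mm or tipped (distance of flask from where it was at the start of the episode above 0.02 m or angle between flask's own z axis and vertical above 0.3 rad).
It fails at once if the jar is moved more than 20 mm or tipped (distance of jar from where it was at the start of the episode above 0.02 m or angle between jar's own z axis and vertical above 0.3 rad).
It also fails if it takes over 64 s, if anything falls off the work surface, if the arm or the gripper's body presses on something with over 40 N, if the wrist force passes 120 N, or if a joint passes its speed limit or range.

## Working session

There is one attempt and no reset: what is moved stays moved. The work goes in short steps, Python scripts to look and compute and a tool call to move; the robot and the scene stay as the last step left them, time stands still between calls to the robot, and variables do not carry over. Pictures are saved under pics/ and viewed, at most 10 in all, crops included, and the job is handed in when it is done.

Besides the shell and the picture viewer there is one more tool, called after "Call:" in YAML: its name, and indented under it one key for each argument. send_rows: Moves the arm, as the interface text tells. Its arguments: {"type":"object","properties":{"steps":{"type":"array","items":{"type":"object","properties":{"fingers":{"type":"number"},"translation":{"type":"array","items":{"type":"number"}},"dr":{"type":"array","items":{"type":"number"}}}}},"squeeze":{"type":"number"}},"required":["steps"]}

```bash
mkdir -p pics
cat > h.py <<'E'
import numpy as np, cv2
from scipy.spatial.transform import Rotation as R
from rig import r
def quat(q): return R.from_quat([q[1],q[2],q[3],q[0]])
def K(c): return np.array([[c['fx'],0,c['cx']],[0,c['fy'],c['cy']],[0,0,1.]])
def ray(c,px):
    p=cv2.undistortPoints(np.array(px,float).reshape(-1,1,2),K(c),np.array(c['dist'],float)).reshape(-1,2)
    d=np.c_[p[:,0],-p[:,1],-np.ones(len(p))]
    return np.array(c['origin']),quat(c['orientation']).apply(d)
def onplane(c,px,z):
    o,d=ray(c,px); return o+d*((z-o[2])/d[:,2])[:,None]
def proj(c,P):
    q=quat(c['orientation']).inv().apply(np.atleast_2d(P)-np.array(c['origin']))*[1,-1,-1]
    return cv2.projectPoints(q,np.zeros(3),np.zeros(3),K(c),np.array(c['dist'],float))[0].reshape(-1,2)
E
python3 - <<'E'
from h import *
for n in ['scene','top','wrist']:
    c=r.get_calibration(n); im=r.get_image(n); cv2.imwrite(f'pics/{n}0.png',im); np.save(f'pics/{n}0.npy',c,allow_pickle=True)
    print(n,c)
print(r.sense())
a=[cv2.imread(f'pics/{n}0.png') for n in ['scene','top']]
cv2.imwrite('pics/a.png',a[0]);
E
```

```text
scene {'fx': 395.11120280338, 'fy': 395.11120280338, 'cx': 274.5117607669037, 'cy': 208.75686078912346, 'dist': array([-0.0012312,  0.       ,  0.       ,  0.       ,  0.       ]), 'origin': array([1.14479774, 0.63094938, 0.72943009]), 'orientation': array([0.33490858, 0.17125479, 0.41265608, 0.82959207])}
top {'fx': 408.7411812505586, 'fy': 408.7411812505586, 'cx': 274.4358148222145, 'cy': 214.1710759043811, 'dist': array([0.01070951, 0.        , 0.        , 0.        , 0.        ]), 'origin': array([ 0.41856966, -0.00973065,  1.01830178]), 'orientation': array([-0.70465228, -0.05400488,  0.04006972,  0.70635901])}
wrist {'fx': 361.62715611948977, 'fy': 361.62715611948977, 'cx': 276.90463745987756, 'cy': 211.71300626269291, 'dist': array([-0.00401762,  0.        ,  0.        ,  0.        ,  0.        ]), 'origin': array([0.06456906, 0.55004632, 0.37348728]), 'orientation': array([ 0.77940173, -0.10714755, -0.08328925,  0.61164961])}
{'time': 0.15, 'joint_pos': array([ 1.19679458e+00,  3.26790255e-01, -1.93330985e-01,  1.05202142e+00,
       -1.16379568e-05,  1.43660624e+00]), 'qvel': array([ 2.54097520e-04, -3.07678748e-03,  3.16558945e-03, -2.31183610e-03,
       -9.27492236e-05,  6.23021244e-04]), 'tau': array([ 2.38987633e-05, -4.43705928e+01,  2.62663937e+01,  1.04435274e-02,
       -1.33767794e-04,  3.52736997e-06]), 'position': array([0.13046074, 0.53385056, 0.23068148]), 'eef_rot': array([-1.63581679e-04,  1.19618684e-01,  9.92819680e-01, -6.53013099e-04]), 'contact_force': array([-0.57244168, -0.15488814,  0.44364351]), 'wrist_torque': array([-0.02795682,  0.00569538,  0.00243631]), 'finger_force': 0.0, 'finger_gap': 0.9991791788954}
```

View pics/scene0.png

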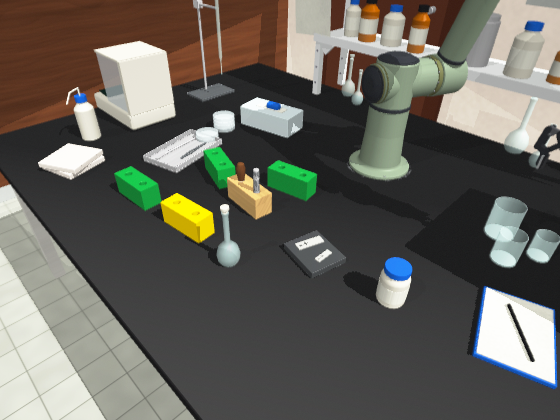

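View pics/top0.png

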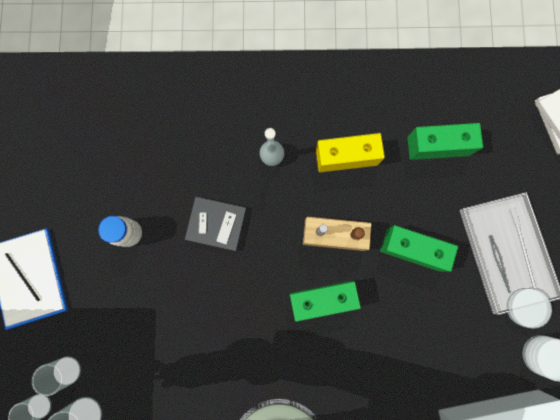

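The scene picture shows the wooden block at (250,195) holding a brown-handled scriber (241,172) and a steel punch (256,180). In the top view the block is at (337,233), the punch at (321,229) and the scriber at (358,233). The lookalike blocks are yellow (350,150) and green (445,140), (420,248), (325,300); the wooden one is the one meant. The larger coupon is at (227,227), the smaller at (203,222). I'll confirm this in one enlarged crop.

Run:
```python
from h import *
t=cv2.imread('pics/top0.png'); s=cv2.imread('pics/scene0.png')
a=cv2.resize(t[190:265,180:380],None,fx=4,fy=4,interpolation=cv2.INTER_CUBIC)
b=cv2.resize(s[155:225,220:290],(280,280),interpolation=cv2.INTER_CUBIC)
d=cv2.resize(s[225:280,275:355],(407,280),interpolation=cv2.INTER_CUBIC)
o=np.zeros((580,800,3),np.uint8);o[:300]=a;o[300:,:280]=b;o[300:,300:707]=d
cv2.imwrite('pics/crop1.png',o)
c=r.get_calibration('top')
hsv=cv2.cvtColor(t,cv2.COLOR_BGR2HSV)
def show(n,m,z):
    cs=[x for x in cv2.findContours(m.astype(np.uint8),0,1)[0] if cv2.contourArea(x)>25]
    for x in cs:
        q=cv2.minAreaRect(x); P=onplane(c,cv2.boxPoints(q),z)
        e=P[1]-P[0];f=P[2]-P[1]
        print(n,np.round(q[0],1),'ctr',P.mean(0).round(4),'sides',np.linalg.norm(e).round(4),np.linalg.norm(f).round(4),'angs',np.degrees(np.arctan2([e[1],f[1]],[e[0],f[0]])).round(1))
roi=np.zeros(t.shape[:2],bool);roi[195:255,180:255]=1
show('coupon',roi&(t.min(2)>150),.023)
show('bblock',roi&(t.max(2)>55),.02)
roi[:]=0;roi[205:262,290:378]=1
show('wood',roi&(hsv[...,1]>60)&(hsv[...,2]>140)&(hsv[...,0]<25),.07)
```

```text
coupon [202.  222.5] ctr [0.532 0.188 0.023] sides 0.0148 0.052 angs [ -90.2 -178.8]
coupon [225.8 227.2] ctr [0.5202 0.1293 0.023 ] sides 0.0775 0.0259 angs [ -17.6 -108.7]
bblock [214.6 223.2] ctr [0.5309 0.1575 0.02  ] sides 0.112 0.134 angs [ -11.  -102.8]
wood [337.  233.1] ctr [ 0.501  -0.1359  0.07  ] sides 0.0643 0.1536 angs [ -6.2 -95.8]
```

View pics/crop1.png

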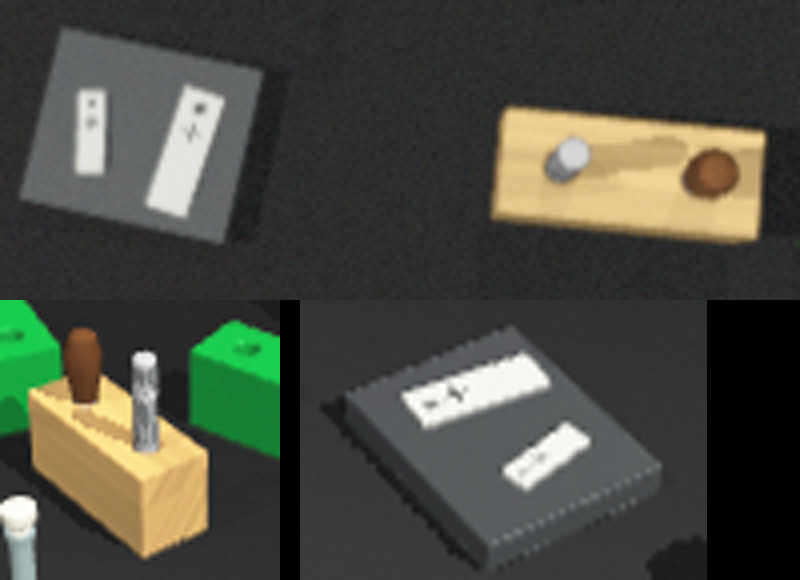

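The crop confirms it: the wooden block has the smooth steel punch on its left (+y) hole and the bulging scriber on its right. The larger coupon's cross is at about top px (227.8,222.8), with its hole at (230,217). Measured sizes match those given. Next I'll work out the targets and moves.

```bash
cat >> h.py <<'E'
def to(P):
    s=r.sense(); return (quat(s['eef_rot']).inv().apply(np.array(P)-s['position'])*1000).round(1)
def tri(obs):
    A=np.zeros((3,3));b=np.zeros(3)
    for c,px in obs:
        o,d=ray(c,[px]);d=d[0]/np.linalg.norm(d[0]);M=np.eye(3)-np.outer(d,d);A+=M;b+=M@o
    return np.linalg.solve(A,b)
E
python3 - <<'E'
from h import *
ct,cs,cw=[r.get_calibration(n) for n in('top','scene','wrist')]
cap=(180+574/4-.4,190+155/4-.4)
caps=(220+145/4-.4,155+57/4-.4)
print('cap top',onplane(ct,[cap],.145),'scene',onplane(cs,[caps],.145),'tri',tri([(ct,cap),(cs,caps)]))
x=(180+191/4-.4,190+131/4-.4); xs=(275+(456-300)/5.09-.4,225+(394-300)/5.09-.4)
print('cross',onplane(ct,[x],.023),onplane(cs,[xs],.023),tri([(ct,x),(cs,xs)]))
s=r.sense();Q=quat(s['eef_rot']);print(Q.as_matrix().round(3))
print('cam in tool',Q.inv().apply(cw['origin']-s['position']),(Q.inv()*quat(cw['orientation'])).apply([0,0,-1]))
for d in (-.05,0,.05,.085,.12,.2):print(d,proj(cw,s['position']+Q.apply([0,0,d])))
print('to',to([.505,-.096,.235]))
E
```

```text
cap top [[ 0.50455665 -0.09670435  0.145     ]] scene [[ 0.5063142  -0.09546962  0.145     ]] tri [ 0.50479855 -0.09695237  0.14369174]
cross [[0.5320834  0.12554356 0.023     ]] [[0.53252152 0.12669661 0.023     ]] [0.53198923 0.12587999 0.02215701]
[[-0.971  0.238 -0.   ]
 [ 0.238  0.971 -0.001]
 [ 0.    -0.001 -1.   ]]
cam in tool [ 6.78700472e-02 -5.80194840e-05 -1.42892178e-01] [-2.69100891e-01  2.02421081e-04  9.63111971e-01]
-0.05 [[277.08818549 347.14776689]]
0 [[276.99462986 274.14154969]]
0.05 [[276.94519538 235.56634365]]
0.085 [[276.92250258 217.85871221]]
0.12 [[276.90544513 204.54855434]]
0.2 [[276.87884805 183.79465603]]
to [-513.4 -522.9   -3.7]
```

Call:
send_rows:
  steps:
    - {"fingers":0.05,"translation":[-30,-18,0],"dr":[0,0,0]}
  squeeze: 40

```text
time: 0.28
position: [0.1739, 0.4917, 0.2308]
eef_rot: [-0.0, 0.117, 0.993, 0.0]
contact_force: [1.6, -0.8, 0.2]
finger_gap: 0.816
finger_force: 0.0
```

I sent mm where the interface takes m. Only one row ran, so it was capped and in the right direction. I'll check where it settled.

Call:
send_rows:
  steps:
    - {"fingers":0.05,"translation":[0,0,0],"dr":[0,0,0]}

```text
time: 0.4
position: [0.1767, 0.488, 0.2309]
eef_rot: [0.0, 0.122, 0.993, -0.001]
contact_force: [-0.3, -0.4, 0.0]
finger_gap: 0.607
finger_force: 0.0
```

```bash
python3 -c "
from h import *
print(to([.532,.126,.231]))"
```

```text
[-432.3 -265.4    0.6]
```

Base pose is fine. Continuing in metres.

Call:
send_rows:
  steps:
    - {"fingers":0.05,"translation":[-0.05,-0.03,0],"dr":[0,0,0]}
    - {"fingers":0.05,"translation":[-0.1,-0.061,0],"dr":[0,0,0]}
    - {"fingers":0.05,"translation":[-0.15,-0.092,0],"dr":[0,0,0]}
    - {"fingers":0.05,"translation":[-0.2,-0.123,0],"dr":[0,0,0]}
    - {"fingers":0.05,"translation":[-0.25,-0.153,0],"dr":[0,0,0]}
    - {"fingers":0.05,"translation":[-0.3,-0.184,0],"dr":[0,0,0]}
    - {"fingers":0.05,"translation":[-0.35,-0.215,0],"dr":[0,0,0]}
    - {"fingers":0.05,"translation":[-0.4,-0.245,0],"dr":[0,0,0]}

```text
time: 1.4
position: [0.5066, 0.1564, 0.2313]
eef_rot: [0.0, 0.12, 0.993, 0.0]
contact_force: [-0.2, 1.2, -0.3]
finger_gap: 0.583
finger_force: 0.0
```

Call:
send_rows:
  steps:
    - {"fingers":0.05,"translation":[-0.032,-0.02,0.02],"dr":[0,0,0]}
    - {"fingers":0.05,"translation":[-0.032,-0.02,0.03],"dr":[0,0,0]}
    - {"fingers":0.05,"translation":[-0.032,-0.02,0.03],"dr":[0,0,0]}
    - {"fingers":0.05,"translation":[-0.032,-0.02,0.03],"dr":[0,0,0]}

```text
time: 1.9
position: [0.5311, 0.1315, 0.2017]
eef_rot: [-0.0, 0.119, 0.993, 0.0]
contact_force: [1.1, -1.0, -0.2]
finger_gap: 0.585
finger_force: 0.0
```

Run:
```python
from h import *
s=r.sense();c=r.get_calibration('wrist');im=r.get_image('wrist');np.save('pics/w1.npy',c,allow_pickle=True)
cv2.imwrite('pics/w1.png',im);print(s['position'],s['eef_rot'])
print(proj(c,[[.532,.126,.023]]))
```

```text
[0.53109934 0.13146294 0.201726  ] [-9.66954036e-06  1.18732335e-01  9.92926287e-01  1.41850143e-04]
[[271.20312492 190.68526301]]
```

View pics/w1.png

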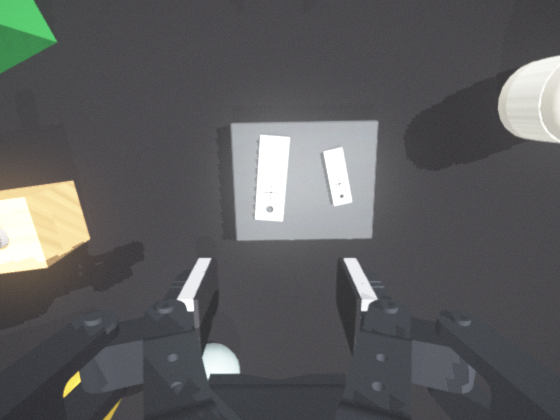

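The wrist picture shows the bench block centred at (305,180). The large coupon is at (272,178) with its hole at (270,210) and the cross near (271,191), right where predicted (271.2,190.7). Measure it precisely, then move to the punch.

```bash
cat > cross.py <<'E'
from h import *
def cross(im,c,hint):
    g=cv2.cvtColor(im,cv2.COLOR_BGR2GRAY)
    x0=int(hint[0]);y0=int(hint[1])
    m=(g>140).astype(np.uint8)
    n,l,st,ce=cv2.connectedComponentsWithStats(m)
    k=l[y0-25:y0+25,x0-25:x0+25];k=np.bincount(k[k>0]).argmax()
    cnt=max(cv2.findContours((l==k).astype(np.uint8),0,1)[0],key=cv2.contourArea)
    q=cv2.minAreaRect(cv2.convexHull(cnt)); P=onplane(c,cv2.boxPoints(q),.023)
    e=P[1]-P[0];f=P[2]-P[1]
    L=e if np.linalg.norm(e)>np.linalg.norm(f) else f
    ctr=P.mean(0); L=L/np.linalg.norm(L); L=L if L[0]>0 else -L
    # darkness centroid within 8 px-ish of hint, inside coupon
    pred=ctr+.012*L; pp=proj(c,pred)[0]
    w=np.zeros(g.shape,np.uint8); rad=.0055*np.linalg.norm(proj(c,pred+.1*L)[0]-pp)/.1
    cv2.circle(w,tuple(int(v) for v in pp.round()),int(round(rad)),1,-1)
    ys,xs=np.nonzero(w); d=np.clip(np.percentile(g[w>0],80)-g[ys,xs].astype(float)-15,0,None)
    dk=np.array([(xs*d).sum(),(ys*d).sum()])/d.sum()
    print('coupon ctr',ctr.round(4),'sides',np.linalg.norm(e).round(4),np.linalg.norm(f).round(4),'pred',pred.round(4),pp.round(1),'dark',dk.round(1),onplane(c,[dk],.023).round(4),'rad',rad)
E
python3 - <<'E'
from cross import *
cross(cv2.imread('pics/w1.png'),np.load('pics/w1.npy',allow_pickle=True).item(),(271,190))
print(to([.505,-.0965,.22]))
E
```

```text
coupon ctr [0.532  0.1575 0.023 ] sides 0.1261 0.108 pred [0.5347 0.1692 0.023 ] [318.3 182.4] dark [nan nan] [[nan nan nan]] rad 6.095543488812369
[ -28.1 -227.7  -18.1]cross.py:18: RuntimeWarning: invalid value encountered in divide
  dk=np.array([(xs*d).sum(),(ys*d).sum()])/d.sum()
```

```bash
sed -i 's/g>140/g>th/;s/hint):/hint,th=175):/' cross.py
python3 - <<'E'
from cross import *
im=cv2.imread('pics/w1.png');g=cv2.cvtColor(im,6);print(g[178,300],g[160,275])
cross(im,np.load('pics/w1.npy',allow_pickle=True).item(),(271,190),(int(g[178,300])+int(g[160,275]))//2)
E
```

```text
195 255
coupon ctr [0.5217 0.1286 0.023 ] sides 0.0775 0.0261 pred [0.533  0.1247 0.023 ] [270.  192.1] dark [270. 192.] [[0.5329 0.1247 0.023 ]] rad 5.4645827588973015
```

Call:
send_rows:
  steps:
    - {"fingers":0.05,"translation":[-0.006,-0.05,-0.02],"dr":[0,0,0]}
    - {"fingers":0.05,"translation":[-0.012,-0.1,-0.02],"dr":[0,0,0]}
    - {"fingers":0.05,"translation":[-0.018,-0.15,-0.02],"dr":[0,0,0]}
    - {"fingers":0.05,"translation":[-0.025,-0.2,-0.02],"dr":[0,0,0]}
    - {"fingers":0.05,"translation":[-0.028,-0.228,-0.02],"dr":[0,0,0]}
    - {"fingers":0.05,"translation":[-0.028,-0.228,-0.02],"dr":[0,0,0]}
    - {"fingers":0.05,"translation":[-0.028,-0.228,-0.02],"dr":[0,0,0]}

```text
time: 2.82
position: [0.5049, -0.0968, 0.2218]
eef_rot: [0.0, 0.119, 0.993, 0.0]
contact_force: [0.2, -0.6, -0.2]
finger_gap: 0.586
finger_force: 0.0
```

Run:
```python
from h import *
s=r.sense();c=r.get_calibration('wrist');im=r.get_image('wrist');np.save('pics/w2.npy',c,allow_pickle=True)
cv2.imwrite('pics/w2.png',im);print(s['position'],s['eef_rot'])
print(proj(c,[[.505,-.0965,.145],[.505,-.0965,.07]]))
```

```text
[ 0.50491927 -0.09677024  0.22175936] [3.35470068e-04 1.19049379e-01 9.92888260e-01 1.88168692e-04]
[[277.32515573 221.49150856]
 [277.1548569  194.93142443]]
```

View pics/w2.png

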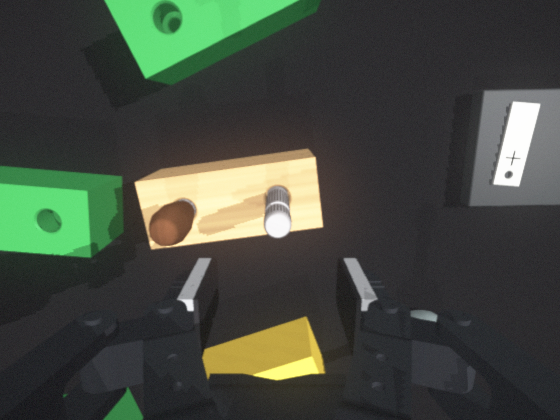

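The wrist picture shows the wooden block with the punch cap at about (278,227), the scriber at (170,225), and the cross visible at (513,157). I'll measure both.

Run:
```python
from cross import *
im=cv2.imread('pics/w2.png');c=np.load('pics/w2.npy',allow_pickle=True).item()
hsv=cv2.cvtColor(im,cv2.COLOR_BGR2HSV)
m=np.zeros(hsv.shape[:2],np.uint8);m[200:245,255:300]=((hsv[...,1]<40)&(hsv[...,2]>150))[200:245,255:300]
cnt=max(cv2.findContours(m,0,1)[0],key=cv2.contourArea)
print('rect',cv2.boundingRect(cnt))
# cap disc: lowest part of blob; circle through it
x,y,w,h=cv2.boundingRect(cnt); wr=.018*c['fx']/.22
print('exp dia',np.linalg.norm(np.diff(proj(c,[[.505,-.1055,.145],[.505,-.0875,.145]]),axis=0)))
for yy in range(y,y+h,2):
    xs=np.nonzero(m[yy])[0];print(yy,xs.min(),xs.max(),end='; ')
cap=(x+w/2-.5,y+h-13.5)
print('cap',cap,onplane(c,[cap],.145))
cross(im,c,(513,150),150)
cv2.imwrite('pics/w2c.png',cv2.resize(im[170:250,230:330],(800,640)[:2] and (750,600),interpolation=cv2.INTER_CUBIC))
```

```text
rect (264, 200, 27, 38)
exp dia 28.259133469310814
200 276 282; 202 271 284; 204 269 287; 206 267 288; 208 266 288; 210 275 289; 212 272 285; 214 269 287; 216 267 289; 218 266 290; 220 265 290; 222 264 290; 224 264 290; 226 265 290; 228 265 290; 230 266 289; 232 267 288; 234 269 286; 236 272 283; cap (277.0, 224.5) [[ 0.50689935 -0.09717547  0.145     ]]
coupon ctr [0.5216 0.1291 0.023 ] sides 0.0802 0.0268 pred [0.5329 0.1252 0.023 ] [512.4 157.5] dark [512.5 157.5] [[0.5329 0.1253 0.023 ]] rad 5.58361902722866
```

View pics/w2c.png

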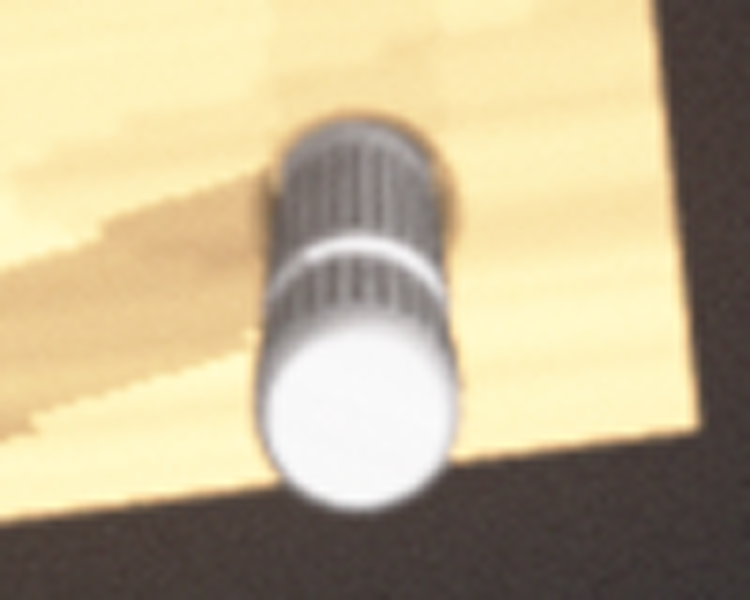

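Measured cap: (0.506,-0.097). Measured cross: (0.533,0.125), consistent across three views. Descend to grasp at z ≈ 0.107, with the TCP at 0.088.

Call:
send_rows:
  steps:
    - {"fingers":0.05,"translation":[-0.0015,0,0.04],"dr":[0,0,0]}
    - {"fingers":0.05,"translation":[-0.0015,0,0.08],"dr":[0,0,0]}
    - {"fingers":0.05,"translation":[-0.0015,0,0.115],"dr":[0,0,0]}
    - {"fingers":0.05,"translation":[-0.0015,0,0.134],"dr":[0,0,0]}
    - {"fingers":0.05,"translation":[-0.0015,0,0.134],"dr":[0,0,0]}
    - {"fingers":0.05,"translation":[-0.0015,0,0.134],"dr":[0,0,0]}

```text
time: 3.62
position: [0.507, -0.0976, 0.0882]
eef_rot: [0.001, 0.119, 0.993, -0.0]
contact_force: [0.8, -0.0, -0.7]
finger_gap: 0.582
finger_force: 0.0
```

Call:
send_rows:
  steps:
    - {"fingers":0.03,"translation":[0,0,0],"dr":[0,0,0]}
    - {"fingers":0.01,"translation":[0,0,0],"dr":[0,0,0]}
    - {"fingers":0.01,"translation":[0,0,0],"dr":[0,0,0]}
    - {"fingers":0.01,"translation":[0,0,0],"dr":[0,0,0]}
    - {"fingers":0.01,"translation":[0,0,0],"dr":[0,0,0]}
  squeeze: 60

```text
time: 4.25
position: [0.5071, -0.0982, 0.0883]
eef_rot: [0.001, 0.12, 0.993, 0.0]
contact_force: [-0.1, 1.8, 7.1]
finger_gap: 0.192
finger_force: 58.3
```

Call:
send_rows:
  steps:
    - {"fingers":0.01,"translation":[0,0,-0.02],"dr":[0,0,0]}
    - {"fingers":0.01,"translation":[0,0,-0.05],"dr":[0,0,0]}
    - {"fingers":0.01,"translation":[0,0,-0.08],"dr":[0,0,0]}
    - {"fingers":0.01,"translation":[0,0,-0.1],"dr":[0,0,0]}
    - {"fingers":0.01,"translation":[0,0,-0.1],"dr":[0,0,0]}
    - {"fingers":0.01,"translation":[0,0,-0.1],"dr":[0,0,0]}

```text
time: 5.0
position: [0.5055, -0.098, 0.1863]
eef_rot: [-0.001, 0.12, 0.993, 0.0]
contact_force: [-0.4, 0.7, -2.6]
finger_gap: 0.195
finger_force: 58.5
```

Run:
```python
from h import *
for n in ('wrist','scene','top'):
    c=r.get_calibration(n);cv2.imwrite(f'pics/l_{n}.png',r.get_image(n));np.save(f'pics/l_{n}.npy',c,allow_pickle=True)
s=r.sense();print(s['position'],s['eef_rot'],s['finger_gap'],s['finger_force'])
p=s['position'];print(to([.533,.125,p[2]]))
c=r.get_calibration('scene');q=proj(c,[[p[0],p[1],p[2]+.0568],[p[0],p[1],p[2]-.083],p]);print(q)
a=cv2.imread('pics/l_scene.png');x,y=q.mean(0).astype(int)
b=cv2.imread('pics/l_wrist.png')
o=np.zeros((420,800,3),np.uint8);o[:,:400]=cv2.resize(a[y-50:y+55,x-50:x+50],(400,420),interpolation=2);o[:,400:]=cv2.resize(b[140:350,180:380],(400,420));cv2.imwrite('pics/l.png',o);print('off',x-50,y-50)
```

```text
[ 0.50543417 -0.09794959  0.18607295] [-1.11164709e-03  1.19651903e-01  9.92815260e-01  2.15886522e-04] 0.19507108505848575 58.53244721889496
[2.620e+01 2.231e+02 1.000e-01]
[[254.72866659 137.19324101]
 [255.801006   180.80762785]
 [255.18401766 155.71605323]]
off 205 107
```

View pics/l.png

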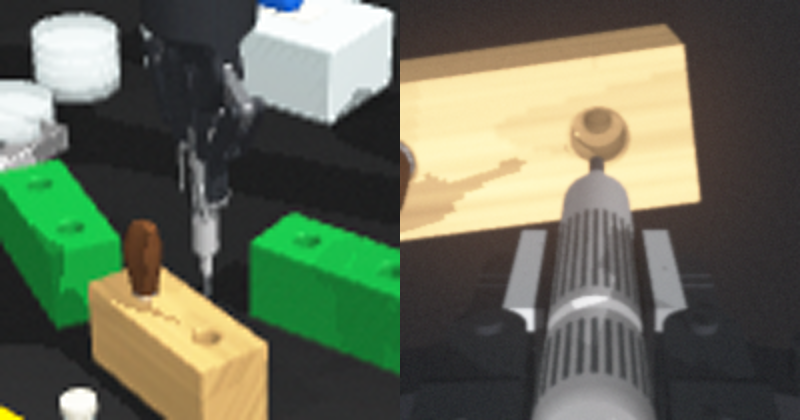

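The punch is held upright. In the wrist picture its tip is near (278,218), where an upright punch should show it (277,218), and the empty hole is at about (279.5,206). Moving over the coupon.

Call:
send_rows:
  steps:
    - {"fingers":0.01,"translation":[0.005,0.045,0],"dr":[0,0,0]}
    - {"fingers":0.01,"translation":[0.01,0.09,0],"dr":[0,0,0]}
    - {"fingers":0.01,"translation":[0.016,0.135,0],"dr":[0,0,0]}
    - {"fingers":0.01,"translation":[0.021,0.18,0],"dr":[0,0,0]}
    - {"fingers":0.01,"translation":[0.026,0.215,0],"dr":[0,0,0]}
    - {"fingers":0.01,"translation":[0.026,0.223,0.025],"dr":[0,0,0]}
    - {"fingers":0.01,"translation":[0.026,0.223,0.055],"dr":[0,0,0]}
    - {"fingers":0.01,"translation":[0.026,0.223,0.055],"dr":[0,0,0]}

```text
time: 6.15
position: [0.5313, 0.1246, 0.1295]
eef_rot: [-0.003, 0.119, 0.993, -0.001]
contact_force: [-0.6, -0.1, -1.2]
finger_gap: 0.188
finger_force: 59.0
```

Call:
send_rows:
  steps:
    - {"fingers":0.01,"translation":[0,0,0],"dr":[0,0,0]}
    - {"fingers":0.01,"translation":[0,0,0],"dr":[0,0,0]}

```text
time: 6.4
position: [0.5349, 0.1245, 0.1335]
eef_rot: [0.001, 0.12, 0.993, 0.0]
contact_force: [-0.2, -0.4, -1.7]
finger_gap: 0.192
finger_force: 59.0
```

Run:
```python
from cross import *
for n in ('wrist','scene','top'):
    c=r.get_calibration(n);cv2.imwrite(f'pics/m_{n}.png',r.get_image(n));np.save(f'pics/m_{n}.npy',c,allow_pickle=True)
s=r.sense();p=s['position'];Q=quat(s['eef_rot']);print(p,s['eef_rot'])
c=np.load('pics/m_wrist.npy',allow_pickle=True).item()
b=cv2.imread('pics/m_wrist.png')
print('tip pred',proj(c,[p+Q.apply([0,0,.083]),[.533,.125,.023]]))
cross(b,c,(275,190),215)
cs=r.get_calibration('scene');a=cv2.imread('pics/m_scene.png')
q=proj(cs,[p+Q.apply([0,0,.083]),[.533,.125,.023]]);x,y=q[1].astype(int);print('scene tip,cross',q,x-40,y-40)
o=np.zeros((400,800,3),np.uint8);o[:,:400]=cv2.resize(a[y-40:y+20,x-30:x+30],(400,400),interpolation=2);o[:,400:]=cv2.resize(b[150:250,225:325],(400,400),interpolation=2);cv2.imwrite('pics/m.png',o)
```

```text
[0.53458486 0.12449752 0.13319402] [7.91280079e-04 1.19753071e-01 9.92803378e-01 1.68695720e-04]
tip pred [[276.82876009 218.00965955]
 [276.89117361 204.8318014 ]]
coupon ctr [0.5812 0.1121 0.023 ] sides 0.0391 0.2017 pred [0.5929 0.1095 0.023 ] [275.8 282.6] dark [274.5 280.2] [[0.5907 0.109  0.023 ]] rad 5.910581726500871
scene tip,cross [[304.63242266 235.32218723]
 [304.65702527 242.84280965]] 264 202
```

View pics/m.png

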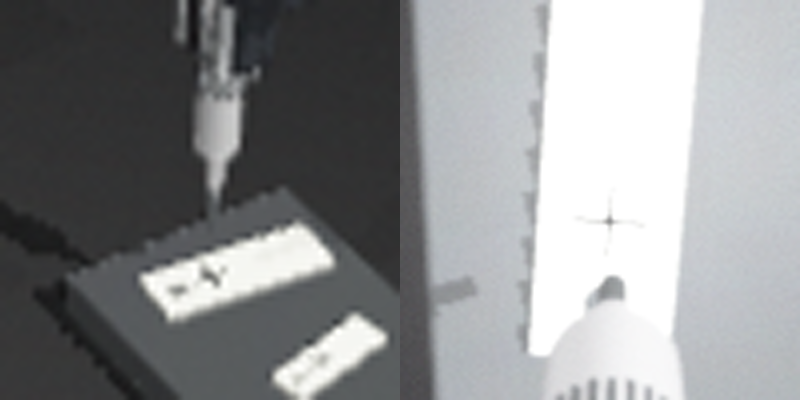

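Run:
```python
from h import *
cw,cs,ct=[np.load(f'pics/m_{n}.npy',allow_pickle=True).item() for n in('wrist','scene','top')]
x=tri([(cw,(277.2,205.0)),(cs,(305.3,242.7))]);t=tri([(cw,(277.7,219.2)),(cs,(305.7,233.9))]);print(x,t,t-x)
s=r.sense();Q=quat(s['eef_rot']);print(s['position'],'tip in tool',Q.inv().apply(t-s['position']))
print('hole',onplane(np.load('pics/l_wrist.npy',allow_pickle=True).item(),[(279.3,206)],.07),'shift tool',Q.inv().apply(x-t)*1000)
```

```text
[0.5325131  0.12587093 0.02407581] [0.53361191 0.12590921 0.05565859] [1.09880863e-03 3.82867277e-05 3.15827754e-02]
[0.53458486 0.12449752 0.13319402] tip in tool [0.00139941 0.00109919 0.07753397]
hole [[ 0.50594741 -0.09632423  0.07      ]] shift tool [ 1.10653363 -0.31503031 31.58095771]
```

Call:
send_rows:
  steps:
    - {"fingers":0.01,"translation":[0.001,0,0.01],"dr":[0,0,0]}
    - {"fingers":0.01,"translation":[0.001,0,0.02],"dr":[0,0,0]}
    - {"fingers":0.01,"translation":[0.001,0,0.024],"dr":[0,0,0]}
    - {"fingers":0.01,"translation":[0.001,0,0.024],"dr":[0,0,0]}
    - {"fingers":0.01,"translation":[0.001,0,0.024],"dr":[0,0,0]}
    - {"fingers":0.01,"translation":[0.001,0,0.024],"dr":[0,0,0]}

```text
time: 7.3
position: [0.5332, 0.1249, 0.1085]
eef_rot: [0.0, 0.12, 0.993, 0.0]
contact_force: [0.1, 0.6, -1.1]
finger_gap: 0.195
finger_force: 59.0
```

Run:
```python
from h import *
s=r.sense();p=s['position'];Q=quat(s['eef_rot'])
c=r.get_calibration('wrist');b=r.get_image('wrist');cs=r.get_calibration('scene');a=r.get_image('scene')
np.save('pics/n_w.npy',c,allow_pickle=True)
print(p,s['eef_rot'],s['contact_force']);print('w cross',proj(c,[[.533,.125,.023],p+Q.apply([0,0,.08])]))
print('s cross',proj(cs,[[.533,.125,.023]]))
o=np.zeros((400,800,3),np.uint8);o[:,:400]=cv2.resize(a[205:255,280:330],(400,400),interpolation=2);o[:,400:]=cv2.resize(b[180:240,247:307],(400,400),interpolation=2);cv2.imwrite('pics/n.png',o)
```

```text
[0.53323985 0.12487337 0.10854842] [2.62105059e-04 1.19608409e-01 9.92821110e-01 4.78067794e-05] [ 0.05762923  0.5680981  -1.13231306]
w cross [[276.98913775 217.12259814]
 [276.91249778 220.02156525]]
s cross [[304.65702527 242.84280965]]
```

View pics/n.png

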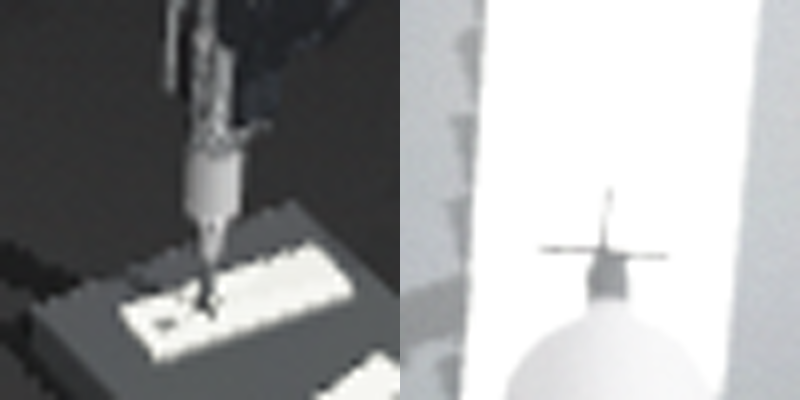

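The tip is over the cross: wrist tip ≈ (278.3,217.5), cross ≈ (277.7,217.8), about 4 mm above the surface. Parallax puts them together at touchdown. Pressing down.

Call:
send_rows:
  steps:
    - {"fingers":0.01,"translation":[0,0,0.002],"dr":[0,0,0]}
    - {"fingers":0.01,"translation":[0,0,0.004],"dr":[0,0,0]}
    - {"fingers":0.01,"translation":[0,0,0.006],"dr":[0,0,0]}
    - {"fingers":0.01,"translation":[0,0,0.008],"dr":[0,0,0]}
    - {"fingers":0.01,"translation":[0,0,0.008],"dr":[0,0,0]}
  squeeze: 80

```text
time: 8.02
position: [0.5333, 0.1249, 0.1004]
eef_rot: [0.0, 0.12, 0.993, 0.0]
contact_force: [-0.7, 0.1, 2.9]
finger_gap: 0.187
finger_force: 77.9
```

Call:
send_rows:
  steps:
    - {"fingers":0.01,"translation":[0,0,0.0015],"dr":[0,0,0]}
    - {"fingers":0.01,"translation":[0,0,0.003],"dr":[0,0,0]}
    - {"fingers":0.01,"translation":[0,0,0.003],"dr":[0,0,0]}

```text
time: 8.4
position: [0.5336, 0.1249, 0.0984]
eef_rot: [0.001, 0.12, 0.993, 0.0]
contact_force: [-0.3, 0.5, 11.2]
finger_gap: 0.189
finger_force: 78.9
```

Call:
send_rows:
  steps:
    - {"fingers":0.01,"translation":[0,0,0.0015],"dr":[0,0,0]}
    - {"fingers":0.01,"translation":[0,0,0.003],"dr":[0,0,0]}
    - {"fingers":0.01,"translation":[0,0,0.004],"dr":[0,0,0]}
    - {"fingers":0.01,"translation":[0,0,0.004],"dr":[0,0,0]}

```text
time: 8.9
position: [0.534, 0.1249, 0.0953]
eef_rot: [0.001, 0.12, 0.993, 0.0]
contact_force: [-3.2, -0.0, 16.6]
finger_gap: 0.189
finger_force: 79.8
```

Call:
send_rows:
  steps:
    - {"fingers":0.01,"translation":[0,0,0.001],"dr":[0,0,0]}
    - {"fingers":0.01,"translation":[0,0,0.001],"dr":[0,0,0]}

```text
time: 9.15
position: [0.5343, 0.1249, 0.0949]
eef_rot: [0.002, 0.12, 0.993, 0.0]
contact_force: [-4.0, -1.1, 20.7]
finger_gap: 0.191
finger_force: 80.3
```

Force is now about 22 N, well past the 12 N trip, and rising stiffly. The travel is about 9 mm, so it has tripped and is on its stop. Lift straight up.

Call:
send_rows:
  steps:
    - {"fingers":0.01,"translation":[0,0,-0.01],"dr":[0,0,0]}
    - {"fingers":0.01,"translation":[0,0,-0.03],"dr":[0,0,0]}
    - {"fingers":0.01,"translation":[0,0,-0.06],"dr":[0,0,0]}
    - {"fingers":0.01,"translation":[0,0,-0.095],"dr":[0,0,0]}
    - {"fingers":0.01,"translation":[0,0,-0.095],"dr":[0,0,0]}
    - {"fingers":0.01,"translation":[0,0,-0.095],"dr":[0,0,0]}

```text
time: 9.9
position: [0.5321, 0.1248, 0.1861]
eef_rot: [-0.001, 0.12, 0.993, -0.0]
contact_force: [-0.2, -0.4, -2.3]
finger_gap: 0.193
finger_force: 78.0
```

Run:
```python
from cross import *
s=r.sense();p=s['position'];c=r.get_calibration('wrist');b=r.get_image('wrist');cv2.imwrite('pics/p_w.png',b)
a=cv2.imread('pics/l_wrist.png')
# slip check: same tool-frame region (tip/groove) before vs after, groove bright row profile
for im in(a,b):
    g=cv2.cvtColor(im,6);print('col278 rows 280-330',g[284:312:2,278].tolist())
t=r.get_image('top');ct=r.get_calibration('top')
print(p,s['eef_rot'],s['contact_force'],to([.506,-.0965,p[2]]))
m=(t.min(2)>150);m[:,:180]=0;m[:195]=0;m[255:]=0;m[:,240:]=0
for x in cv2.findContours(m.astype(np.uint8),0,1)[0]:
    if cv2.contourArea(x)>25:print(cv2.minAreaRect(x))
```

```text
col278 rows 280-330 [156, 164, 235, 240, 190, 158, 157, 131, 104, 101, 98, 99, 91, 87]
col278 rows 280-330 [239, 241, 255, 255, 253, 239, 238, 214, 165, 163, 163, 158, 152, 147]
[0.53210964 0.12475461 0.18606542] [-9.72102375e-04  1.19627421e-01  9.92818356e-01 -2.15972894e-04] [-0.23763385 -0.44699523 -2.32243874] [ -27.5 -221.    -0.3]
((202.5, 229.5), (7.0, 5.0), 90.0)
((224.40000915527344, 231.3000030517578), (10.435514450073242, 23.084627151489258), 18.434947967529297)
((182.5, 200.5), (11.0, 5.0), 90.0)
```

No slip in the grip: the groove appears at the same rows before and after. The commands net out, so shifting by (-0.027,-0.223,0) and going down 0.1 retraces the exact withdrawal path.

Call:
send_rows:
  steps:
    - {"fingers":0.01,"translation":[-0.005,-0.045,0],"dr":[0,0,0]}
    - {"fingers":0.01,"translation":[-0.011,-0.09,0],"dr":[0,0,0]}
    - {"fingers":0.01,"translation":[-0.016,-0.135,0],"dr":[0,0,0]}
    - {"fingers":0.01,"translation":[-0.022,-0.18,0],"dr":[0,0,0]}
    - {"fingers":0.01,"translation":[-0.027,-0.223,0],"dr":[0,0,0]}
    - {"fingers":0.01,"translation":[-0.027,-0.223,0],"dr":[0,0,0]}
    - {"fingers":0.01,"translation":[-0.027,-0.223,0],"dr":[0,0,0]}
    - {"fingers":0.01,"translation":[-0.027,-0.223,0],"dr":[0,0,0]}

```text
time: 11.0
position: [0.506, -0.097, 0.1868]
eef_rot: [-0.0, 0.119, 0.993, 0.0]
contact_force: [1.0, 0.3, -1.8]
finger_gap: 0.187
finger_force: 78.5
```

Call:
send_rows:
  steps:
    - {"fingers":0.01,"translation":[0,0,0.01],"dr":[0,0,0]}
    - {"fingers":0.01,"translation":[0,0,0.02],"dr":[0,0,0]}
    - {"fingers":0.01,"translation":[0,0,0.028],"dr":[0,0,0]}
    - {"fingers":0.01,"translation":[0,0,0.028],"dr":[0,0,0]}
    - {"fingers":0.01,"translation":[0,0,0.028],"dr":[0,0,0]}

```text
time: 11.62
position: [0.5064, -0.0982, 0.1594]
eef_rot: [0.0, 0.12, 0.993, -0.0]
contact_force: [0.8, 0.4, -0.8]
finger_gap: 0.192
finger_force: 78.5
```

Run:
```python
from h import *
s=r.sense();p=s['position'];c=r.get_calibration('wrist');b=r.get_image('wrist')
cv2.imwrite('pics/q_w.png',b);print(p,s['eef_rot'],s['contact_force'],proj(c,[[.506,-.0968,.07]]))
cs=r.get_calibration('scene');a=r.get_image('scene');x,y=proj(cs,[[.506,-.097,.08]])[0].astype(int)
o=np.zeros((400,800,3),np.uint8);o[:,:400]=cv2.resize(a[y-25:y+25,x-25:x+25],(400,400),interpolation=2);o[:,400:]=cv2.resize(b[170:250,237:317],(400,400),interpolation=2);cv2.imwrite('pics/q.png',o)
```

```text
[ 0.50637965 -0.09824335  0.15936328] [ 7.58212636e-05  1.19633412e-01  9.92818131e-01 -2.52333102e-05] [ 0.81908679  0.39995066 -0.84241638] [[278.88736493 214.98872073]]
```

View pics/q.png

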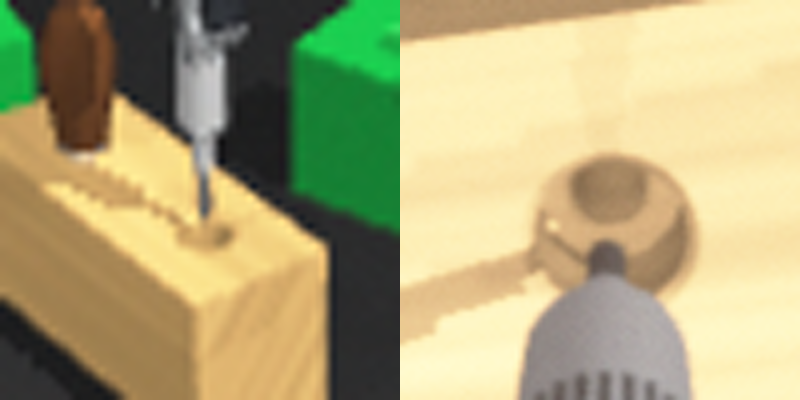

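The picture shows the tip just above the hole mouth: mouth centre at crop (615,230), tip at (606,244). The tip is about 1 mm off to tool −y, so I'll add +0.8 mm in y and lower it in.

Call:
send_rows:
  steps:
    - {"fingers":0.01,"translation":[0,0.0008,0],"dr":[0,0,0]}
    - {"fingers":0.01,"translation":[0,0.0008,0.01],"dr":[0,0,0]}
    - {"fingers":0.01,"translation":[0,0.0008,0.02],"dr":[0,0,0]}
    - {"fingers":0.01,"translation":[0,0.0008,0.03],"dr":[0,0,0]}
    - {"fingers":0.01,"translation":[0,0.0008,0.035],"dr":[0,0,0]}
    - {"fingers":0.01,"translation":[0,0.0008,0.035],"dr":[0,0,0]}

```text
time: 12.48
position: [0.5061, -0.0973, 0.1237]
eef_rot: [-0.001, 0.12, 0.993, 0.0]
contact_force: [-0.1, -0.3, -1.6]
finger_gap: 0.19
finger_force: 78.5
```

Call:
send_rows:
  steps:
    - {"fingers":0.01,"translation":[0,0,0.005],"dr":[0,0,0]}
    - {"fingers":0.01,"translation":[0,0,0.01],"dr":[0,0,0]}
    - {"fingers":0.01,"translation":[0,0,0.013],"dr":[0,0,0]}
    - {"fingers":0.01,"translation":[0,0,0.013],"dr":[0,0,0]}

```text
time: 12.98
position: [0.5062, -0.0973, 0.111]
eef_rot: [-0.0, 0.12, 0.993, 0.0]
contact_force: [-0.4, 0.6, -1.0]
finger_gap: 0.193
finger_force: 78.5
```

Call:
send_rows:
  steps:
    - {"fingers":0.01,"translation":[0,0,0.006],"dr":[0,0,0]}
    - {"fingers":0.01,"translation":[0,0,0.012],"dr":[0,0,0]}
    - {"fingers":0.01,"translation":[0,0,0.016],"dr":[0,0,0]}
    - {"fingers":0.01,"translation":[0,0,0.016],"dr":[0,0,0]}

```text
time: 13.48
position: [0.506, -0.0973, 0.0948]
eef_rot: [-0.0, 0.12, 0.993, 0.0]
contact_force: [-0.3, 0.3, -1.7]
finger_gap: 0.19
finger_force: 78.5
```

Call:
send_rows:
  steps:
    - {"fingers":0.01,"translation":[0,0,0.003],"dr":[0,0,0]}
    - {"fingers":0.01,"translation":[0,0,0.005],"dr":[0,0,0]}
    - {"fingers":0.01,"translation":[0,0,0.0065],"dr":[0,0,0]}
    - {"fingers":0.01,"translation":[0,0,0.0065],"dr":[0,0,0]}

```text
time: 13.98
position: [0.5064, -0.0974, 0.0887]
eef_rot: [-0.0, 0.12, 0.993, -0.0]
contact_force: [-0.2, 0.1, -0.7]
finger_gap: 0.192
finger_force: 78.5
```

Call:
send_rows:
  steps:
    - {"fingers":0.01,"translation":[0,0,0.001],"dr":[0,0,0]}
    - {"fingers":0.01,"translation":[0,0,0.002],"dr":[0,0,0]}
    - {"fingers":0.01,"translation":[0,0,0.002],"dr":[0,0,0]}

```text
time: 14.35
position: [0.5068, -0.0975, 0.0883]
eef_rot: [0.001, 0.12, 0.993, -0.0]
contact_force: [-3.0, 1.3, 10.2]
finger_gap: 0.193
finger_force: 79.5
```

Seated on the step: 10 N upward at z 0.0883, the same height as at the grasp. Release.

Call:
send_rows:
  steps:
    - {"fingers":0.02,"translation":[0,0,-0.001],"dr":[0,0,0]}
    - {"fingers":0.03,"translation":[0,0,-0.001],"dr":[0,0,0]}
    - {"fingers":0.045,"translation":[0,0,-0.001],"dr":[0,0,0]}
    - {"fingers":0.05,"translation":[0,0,-0.001],"dr":[0,0,0]}
    - {"fingers":0.05,"translation":[0,0,-0.001],"dr":[0,0,0]}

```text
time: 14.98
position: [0.5064, -0.0974, 0.0877]
eef_rot: [-0.0, 0.12, 0.993, 0.0]
contact_force: [0.5, -0.3, -0.5]
finger_gap: 0.585
finger_force: 0.0
```

Call:
send_rows:
  steps:
    - {"fingers":0.05,"translation":[0,0,-0.03],"dr":[0,0,0]}
    - {"fingers":0.05,"translation":[0,0,-0.07],"dr":[0,0,0]}
    - {"fingers":0.05,"translation":[0,0,-0.11],"dr":[0,0,0]}
    - {"fingers":0.05,"translation":[0,0,-0.135],"dr":[0,0,0]}
    - {"fingers":0.05,"translation":[0,0,-0.135],"dr":[0,0,0]}
    - {"fingers":0.05,"translation":[0,0,-0.135],"dr":[0,0,0]}
    - {"fingers":0.05,"translation":[0,0,-0.135],"dr":[0,0,0]}

```text
time: 15.85
position: [0.5056, -0.0971, 0.2214]
eef_rot: [-0.001, 0.12, 0.993, 0.0]
contact_force: [0.4, -0.3, 0.4]
finger_gap: 0.583
finger_force: 0.0
```

Run:
```python
from cross import *
s=r.sense();c=r.get_calibration('wrist');im=r.get_image('wrist');print(s['position'],s['finger_gap'],s['contact_force'])
hsv=cv2.cvtColor(im,cv2.COLOR_BGR2HSV)
m=np.zeros(hsv.shape[:2],np.uint8);m[212:250,255:300]=((hsv[...,1]<40)&(hsv[...,2]>150))[212:250,255:300]
cnt=max(cv2.findContours(m,0,1)[0],key=cv2.contourArea);x,y,w,h=cv2.boundingRect(cnt)
cap=(x+w/2-.5,y+h-13.5);print('cap',(x,y,w,h),onplane(c,[cap],.145))
q=proj(c,[[.533,.125,.023]])[0]
try: cross(im,c,(513,150),150)
except Exception as e: print(e)
s0,s1=cv2.imread('pics/scene0.png'),r.get_image('scene')
cs=r.get_calibration('scene')
for n,P in(('punch',[.506,-.097,.12]),('coupons',[.53,.155,.02])):
    x,y=proj(cs,[P])[0].astype(int);w=14 if n=='punch' else 35
    print(n,cv2.phaseCorrelate(s0[y-w:y+w,x-w:x+w,1].astype(float),s1[y-w:y+w,x-w:x+w,1].astype(float)))
```

```text
[ 0.50558606 -0.09711345  0.22138862] 0.5828947722586224 [ 0.42930248 -0.32095274  0.41223407]
cap (265, 212, 27, 25) [[ 0.50669881 -0.0966859   0.145     ]]
coupon ctr [0.5219 0.1288 0.023 ] sides 0.0801 0.0268 pred [0.5332 0.125  0.023 ] [512.7 157.5] dark [513.3 157.8] [[0.5336 0.1255 0.023 ]] rad 5.594432020943125
punch ((-0.04341202304841474, -0.02721143579958074), 0.9617887437716224)
coupons ((-0.024602413278927315, 0.02440845324041163), 1.010998781830487)
```

The punch is back at its starting position, with under 0.1 px change in the scene view, and the coupons haven't moved. Handing in.

```bash
python3 -c "
from rig import r
print(r.hand_in())"
```

```text
the job is handed in; nothing more can be done
None
```

I pressed the punch on the larger coupon's cross until it tripped (inferred from force and travel, not seen), put it back upright and fully home in its hole, let go, and handed the job in with the coupons unmoved; no verdict was returned.

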